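Index the tin carousel to the loaded chute and push the tin in

ROBOT

A 6-joint arm with a two-finger parallel gripper is mounted at the origin on the work surface. World frame = base frame: x ahead of the robot, y to its left, z up, the work surface at z = 0. Lengths are in m, angles in rad, forces in N, time in s.
With the tool pointing down it reaches from about 0.3 to 0.875 m from the base axis. Payload 6.4 kg.
Tool frame: the origin (TCP) lies at the centre of the arm's flange, where the gripper is bolted on; the fingertips stand 173 mm ahead of it and the grasp point (between the pads) lies 155 mm ahead of it; z points along the fingers, y is the line along which they close (so a half turn about z gives the same grasp; the last joint's range is limited). The gripper opens to 85 mm and grips with 20 to 120 N. Pads are 22 mm wide; open, the fingers measure 114 mm over their backs; the gripper's body (76 mm by 85 mm) begins 54 mm behind the grasp point. The pads swing forward as they close: fully open they stand 13 mm farther back than shut.
Start: joints at [-1.475, 0.181, 1.607, -0, 1.354, -0.206], TCP at [0.171, -0.549, 0.405] pointing down, gripper open.
Joint ranges: [-2.99, 2.99], [-0.89, 2.07], [0.3, 2.58], [-1.14, 4.28], [0, 2.63], [-3.12, 3.12]. Speed limits (rad/s): [2.57, 2.57, 3.01, 3.14, 3.14, 3.14].

INTERFACE

Orientations are given as a unit quaternion [w, x, y, z].
In Python, from bench import get_obs, camera, get_calibration, hand_in gives the robot as it stands. The module is installed in compiled form; this text tells all that it offers.
- The arm moves only by the tool drive_tool, never from a script. Its argument "increments" is a list of rows, each a list of 2 entries, a list of its own where there are three numbers: the shift along the tool's x, y, z normalised to -1 to 1, where 1 is 250 mm, then the turn about the tool's z normalised to -1 to 1, where 1 is 90 degrees. A call has exactly 8 rows; each row is the pose to reach, as a shift and turn from the pose commanded when the call began, along the tool's axes at that moment; what a row does not reach only later rows make up. A row lasts 1/8 s, in which the tool goes at most 62.5 mm and 10.7 degrees, less where a joint would pass 70% of its speed; a pose out of reach is approached as far as the arm can. A call with a number of a shift or a turn outside -1 to 1 is refused whole. A call with a gripper value outside its range is refused whole. "claw" is the closure, from 0 (fully open) to 1 (shut), set as the call begins (left out, the last holds). The fingers move at their own pace and stop on an object; the grip force is fixed at half the most. Time passes only in rows, so rows that repeat a pose let the fingers close, or fill a call up. It gives the time, the measured TCP pose, the force and the opening at its end, in the units of the state.
- get_obs(): the state, without advancing time (a new reading comes with each control period).
- camera(name): name is "scene" or "top"; returns the picture (384x512x3 uint8, blue, green, red); there is no depth.
- get_calibration(name): a dict with "K" (3x3 intrinsics, pixels), "origin" and "orientation" of the camera in the world. Camera axes: x right, y down, z forward; pixel columns grow to the right and rows downward; lengths in m; the calibration is good to about 2 mm. A picture is of the moment at which its call begins. get_calibration takes no time and is no camera call.
- hand_in(): hands the job in, once; it reports no verdict.
The state is a dict: "time_s": time; "q": joint angles; "dq": joint speeds; "joint_efforts": joint torques, N m; "eef_pos": TCP position; "eef_rot": TCP orientation; "wrist_force": force on the tool from outside, world axes, zero at the start; "torque": the same for the moment, N m; "opening": opening from 0.0 (shut) to 1.0 (fully open).
Only numpy, scipy, OpenCV 4.12 (cv2) and the standard library are available. Lean on these libraries where they do the work, as an engineer would, in place of code of your own. Each camera call takes 0.05 s, during which the arm holds its last target. There are 200 camera calls.

TASK

Draw the spring pin by its knob, swing the little tin carousel one hole round so that its lane faces the chute where the steel tin is waiting (not the chute with the squat jar), and let the pin drop fully into that hole. Then slide the waiting tin along the chute into the lane, standing upright, until it comes up against the tin already there. Do not lift or tip the tins, and leave the jar and everything else on the shelf where they are.

Things in the scene. Friction and masses are not known exactly. Their poses are not given: they have to be found in the camera images.
- swivel: Fixed swivel base; origin on the shelf top (z = 0) on the carousel's vertical turning axis, z up. Aluminium index plate 224 mm across, 14 mm thick, with eight 11 mm holes 45 degrees apart at 95 mm radius (one at +x). Two chutes lead radially to the axis, at 45 degrees left (+y) and right (-y) of its -x; yaw 0 means -x points to the robot
- carousel (a joint): Angle of the carousel in rad, positive counter-clockwise seen from above, range -1.5 to 1.5, light friction (about 0.5 N at the knob). Starts at 0: lane mouth towards the base's -x, pin in the hole at +x. At -0.785 the lane faces the left (+y) chute, at +0.785 the right (-y) one, again with a hole under the pin; a seated pin leaves about 0.017 rad of play
- lane (a point): On the turning carousel: middle of the lane floor, 80 mm from the axis, where the second tin ends up, z = 28 mm, level with the chute floors. Its +x turns with the carousel, along the lane towards the axis. Lane 52 mm wide between steel rails 18 mm high, from its open mouth 112 mm from the axis to a stop 12 mm from the axis
- index_pin (a joint): Height of the spring pin in m: 0 fully home in a hole, 0.010 with its round tip (8 mm thick) resting on the plate between holes, 0.020 drawn to its stop; above 0.0105 it is clear of the hole. The spring pulls it down with 4 N at 0 and 8 N at the stop; let go, it springs back down
- knob (a point): Centre of the pin's black knob: upright cylinder 24 mm across, 26 mm tall (point 13 mm below its top), at z = 62 mm when the pin is home. It stands on the carousel's ear, 95 mm from the axis, opposite the lane mouth; ear top at z = 28 mm; under the knob a bushing 18 mm across rises to z = 44 mm. The knob goes round with the carousel and does not spin
- chute_left (a point): Middle of the floor of the left (+y) chute, 145 mm from the turning axis, z = 28 mm. Each chute is a wooden block running straight from 185 mm to 117 mm from the axis, open at both ends, 47 mm wide between steel rails that stand 18 mm above its floor (tops at z = 46 mm)
- chute_right (a point): Middle of the floor of the right (-y) chute, 145 mm from the turning axis, z = 28 mm
- tin_waiting: Upright steel tin, 44 mm across (lid rim 45 mm), 64 mm tall (a small lid button adds 4 mm), about 0.12 kg, standing in one of the two chutes; origin at the centre of its underside
- tin_lane: The same kind of tin, already standing at the inner end of the carousel's lane, some 38 mm from the axis; it rides round with the carousel; origin at the centre of its underside
- jar: Squat glass jar with a wooden lid, 44 mm across and 36 mm tall, standing in the other chute; origin at the centre of its underside; to be left alone
- vase: Green glass vase, 96 mm across, 170 mm tall; bystander; origin at the centre of its underside
- funnel: Orange funnel standing on its wide rim, 100 mm across, 95 mm tall; bystander; origin at the centre of its underside
- jug: Grey measuring jug turned upside down, 112 mm across, 125 mm tall, handle to its +y; bystander; origin at the centre of its underside
- strainer: Steel tea strainer, bowl 72 mm across and 26 mm high, handle 150 mm to its -x; bystander; origin under the bowl's centre
- egg_cup: White china egg cup, 44 mm across, 48 mm tall, beside the carousel on its +y side; bystander; origin at the centre of its underside
Mind the look-alikes: they are no part of the job. What is shaped like the tin_lane but blue or yellow is not meant. Leave any purple look-alike of the tin_waiting alone.

How it is judged:
By the outcome, as a careful person would: the job done as asked, in the order asked, and still so for the second after the job is handed in, with the robot touching nothing.
It also fails if it takes over 51 s, if anything falls off the work surface, if the arm or the gripper's body presses on something with over 40 N, if the wrist force passes 120 N, or if a joint passes its speed limit or range.

## Working session

There is one attempt and no reset: what is moved stays moved. The work goes in short steps, Python scripts to look and compute and a tool call to move; the robot and the scene stay as the last step left them, time stands still between calls to the robot, and variables do not carry over. Pictures are saved under pics/ and viewed, on a budget of 10 in all, crops included, one or two more only if the job needs it, and the job is handed in when it is done.

Besides the shell and the picture viewer there is one more tool, called after ">>>" as a command line: name --argument value ..., lists and objects as JSON in quotes. drive_tool: Moves the arm, as the interface text tells. Its arguments: {"type":"object","properties":{"increments":{"type":"array","items":{"type":"array"}},"claw":{"type":"number"}},"required":["increments"]}

```bash
mkdir -p pics; python3 - <<'E'
from bench import *
import cv2
for n in("scene","top"):
    cv2.imwrite(f"pics/{n}0.png",camera(n)); c=get_calibration(n); print(n,c)
o=get_obs();print(o)
E
```

```text
scene {'K': array([[363.12393394,   0.        , 260.29610404],
       [  0.        , 363.12393394, 192.71072012],
       [  0.        ,   0.        ,   1.        ]]), 'origin': array([0.92714306, 0.73628906, 0.79507254]), 'orientation': array([-0.09884564,  0.21248977,  0.87878371, -0.41571243])}
top {'K': array([[429.60437151,   0.        , 252.53608959],
       [  0.        , 429.60437151, 187.70293185],
       [  0.        ,   0.        ,   1.        ]]), 'origin': array([ 0.30807061, -0.05159118,  1.32677723]), 'orientation': array([ 0.04566965, -0.70368596,  0.70643618, -0.06073114])}
{'time_s': 0.1, 'q': array([-1.47532509e+00,  1.81490655e-01,  1.60792578e+00,  1.45330424e-05,
        1.35384006e+00, -2.06305525e-01]), 'dq': array([-0.00017188, -0.00143962, -0.00217504, -0.00156478,  0.00016486,
        0.00037469]), 'joint_efforts': array([ 4.62032986e-04, -4.45877230e+01, -3.52237272e+01, -1.77898091e-04,
        4.19301432e-03, -1.23547913e-06]), 'eef_pos': array([ 0.17089249, -0.54876996,  0.403852  ]), 'eef_rot': array([-8.30249961e-04,  9.88637824e-01,  1.50314873e-01,  5.31630183e-05]), 'wrist_force': array([ 0.19298209,  0.32061029, -0.32093688]), 'torque': array([-0.00326774, -0.02774609, -0.0050963 ]), 'opening': 0.9966942092378815}
```

View pics/scene0.png

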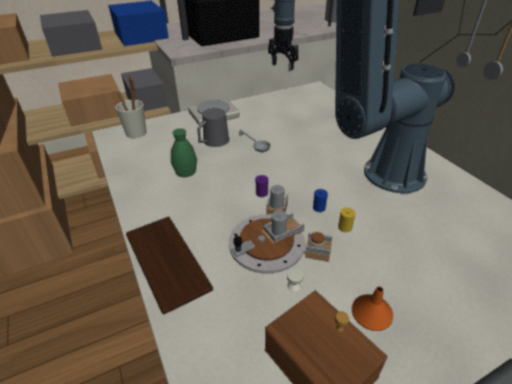

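View pics/top0.png

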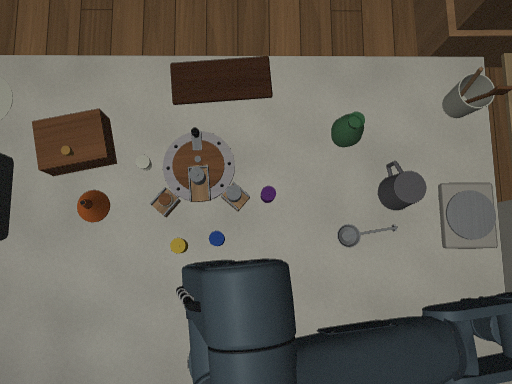

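The top view shows the carousel at (199,165), the black knob at (195,133), and the grey tin in the right chute at (235,193). The jar with the wooden lid is in the left chute at (162,203).

Possible mix-ups with the waiting tin are the lane tin (199,176), the purple tin (268,194), the blue tin (217,238), the yellow tin (179,245) and the jar (162,203). I choose the grey one at (235,193), so the carousel goes to +0.785.

```bash
cat > h.py <<'E'
import numpy as np,cv2
from bench import *
from scipy.spatial.transform import Rotation as R
def rot(q): return R.from_quat([q[1],q[2],q[3],q[0]])
def ray(n,uv,z):
    c=get_calibration(n); K=c["K"]; d=rot(c["orientation"]).apply(np.linalg.inv(K)@[uv[0],uv[1],1])
    o=c["origin"]; return (o+d*(z-o[2])/d[2])
def proj(n,p):
    c=get_calibration(n); v=c["K"]@rot(c["orientation"]).inv().apply(np.array(p)-c["origin"]); return v[:2]/v[2]
E
python3 - <<'E'
from h import *
im=cv2.imread("pics/top0.png")
print("ctr",ray("top",(199,165),.014),"knob",ray("top",(195.5,132),.075),"tin",ray("top",(234,192),.092),"jar",ray("top",(162,202),.064),"egg",ray("top",(143,162),.048))
a=im[115:225,130:280]; b=cv2.imread("pics/scene0.png")[165:300,215:365]
a=cv2.resize(a,None,fx=5,fy=5,interpolation=cv2.INTER_CUBIC)
cv2.imwrite("pics/c1.png",a)
E
```

```text
ctr [0.57903968 0.08586023 0.014     ] knob [0.66735317 0.09127206 0.075     ] tin [ 0.48296335 -0.02463854  0.092     ] jar [0.457713   0.18788667 0.064     ] egg [0.58146345 0.25127361 0.048     ]
```

View pics/c1.png

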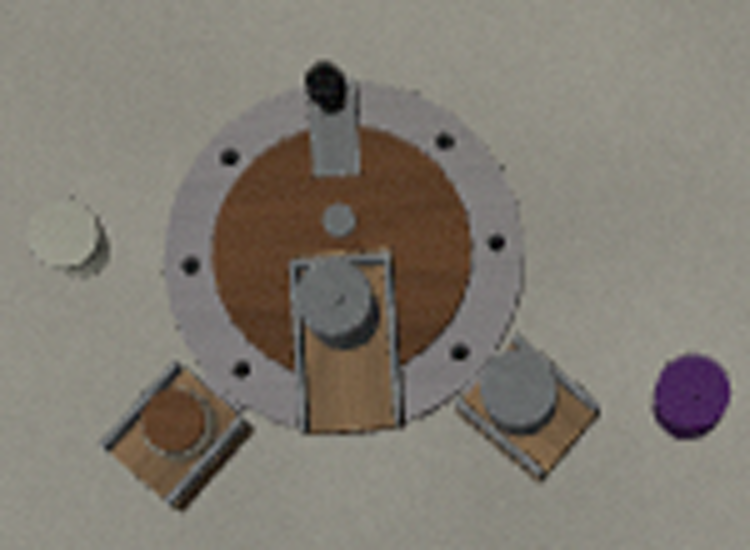

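The crop confirms the choice: the grey tin is in the right chute at crop (518,388), and the six visible holes are clear. Next I fit the axis and yaw.

```bash
python3 - <<'E'
from h import *
im=cv2.imread("pics/top0.png"); g=cv2.cvtColor(im,6).astype(float)
H=np.array([(230,157),(445,141),(497,242),(460,352),(241,369),(190,265)])/5+[130,115]-.4
P=[]
for u,v in H:
    x0,y0=int(round(u)),int(round(v)); w=g[y0-3:y0+4,x0-3:x0+4]; w=np.clip(np.median(w)-15-w,0,None)
    yy,xx=np.mgrid[y0-3:y0+4,x0-3:x0+4]; P.append(ray("top",((w*xx).sum()/w.sum(),(w*yy).sum()/w.sum()),.014)[:2])
P=np.array(P); k=np.array([1,7,6,5,3,2]) # hole index ccw from +x
from scipy.optimize import least_squares
f=lambda p:(p[:2]+.095*np.c_[np.cos(p[2]+k*np.pi/4),np.sin(p[2]+k*np.pi/4)]-P).ravel()
s=least_squares(f,[.579,.086,0]); c=s.x[:2]; y=s.x[2]; print("c",c,"yaw",y,"res mm",np.abs(s.fun).max()*1e3)
at=lambda r,a,z:np.r_[c+r*np.array([np.cos(a+y),np.sin(a+y)]),z]
print("knob",at(.095,0,.062),"knob end",at(.095,np.pi/4,.062))
hsv=cv2.cvtColor(im,40)
# knob two views
k=at(.095,0,.075)
for n in("top","scene"):
    I=cv2.imread(f"pics/{n}0.png"); u,v=proj(n,at(.095,0,.062)); u,v=int(u),int(v)
    m=(I.max(2)<40).astype(np.uint8); m[:v-14]=0;m[v+14:]=0;m[:,:u-14]=0;m[:,u+14:]=0
    M=cv2.moments(m,True); print(n,"knob pred",proj(n,at(.095,0,.062)),"blob",M['m10']/M['m00'],M['m01']/M['m00'],M['m00'])
# tins: top centre
for nm,px in(("wait",(518/5+129.6,388/5+114.6)),("lane",(335/5+129.6,296/5+114.6))):
    p=ray("top",px,.092)[:2]; d=p-c; print(nm,p,"r",np.hypot(*d),"ang rel",np.degrees(np.arctan2(d[1],d[0])-y))
E
```

```text
c [0.5774609  0.08770057] yaw 0.07615665280320633 res mm 0.6968607618537126
knob [0.67218554 0.09492846 0.062     ] knob end [0.63933044 0.1597919  0.062     ]
top knob pred [194.78625208 131.64738522] blob 194.98214285714286 132.19642857142858 56.0
scene knob pred [237.28991432 240.22583989] blob 237.26865671641792 242.07462686567163 67.0
wait [ 0.48238334 -0.02232039] r 0.14541097934676037 ang rel -135.1962669049367
lane [0.53680011 0.08432562] r 0.04080061059646704 ang rel -179.61863018153218
```

>>> drive_tool --increments '[[[0.06,-0.04,0],0],[[0.18,-0.12,0],0],[[0.32,-0.22,0],0],[[0.46,-0.32,0],0],[[0.6,-0.42,0],0],[[0.74,-0.52,0],0],[[0.88,-0.62,0],0],[[1.0,-0.7,0],0]]' --claw 0

```text
time_s: 1.1
eef_pos: [0.3585, -0.3051, 0.4046]
eef_rot: [-0.0, 0.989, 0.151, 0.0]
wrist_force: [0.2, -0.7, -0.1]
opening: 1.003
```

>>> drive_tool --increments '[[[0.14,-0.1,0],0],[[0.28,-0.2,0],0],[[0.42,-0.3,0],0],[[0.56,-0.4,0],0],[[0.7,-0.5,0],0],[[0.82,-0.58,0],0],[[0.9,-0.64,0],0],[[0.9,-0.64,0],0]]'

```text
time_s: 2.1
eef_pos: [0.525, -0.0858, 0.4044]
eef_rot: [-0.0, 0.988, 0.152, -0.0]
wrist_force: [-0.5, -0.8, 0.3]
opening: 1.0
```

```bash
cat >> h.py <<'E'
C=np.array([0.5775,0.0877]); YAW=0.0762
def to(p,ang):
    o=get_obs(); r=rot(o["eef_rot"]); x=r.apply([1,0,0]); a=np.arctan2(x[1],x[0])
    t=(a-ang+np.pi)%(2*np.pi)-np.pi
    print("t",o["time_s"],"pos",o["eef_pos"].round(4),"ang",a.round(4),"F",o["wrist_force"].round(1),"op",round(o["opening"],3),"q6",o["q"][5].round(2))
    print(" inc",(r.inv().apply(np.array(p)-o["eef_pos"])/.25).round(4),"turn",round(t/(np.pi/2),4))
E
python3 -c "
from h import *
to([.6722,.0949,.30],YAW)"
```

```text
t 2.1 pos [ 0.525  -0.0858  0.4044] ang 0.3051 F [-0.5 -0.8  0.3] op 1.0 q6 0.88
 inc [ 0.7789 -0.5121  0.4178] turn 0.1458
```

>>> drive_tool --increments '[[[0.15,-0.1,0.06],0.03],[[0.32,-0.21,0.14],0.07],[[0.48,-0.32,0.23],0.11],[[0.62,-0.41,0.32],0.145],[[0.72,-0.475,0.39],0.145],[[0.779,-0.512,0.418],0.145],[[0.779,-0.512,0.418],0.145],[[0.779,-0.512,0.418],0.145]]'

```text
time_s: 3.1
eef_pos: [0.6726, 0.0911, 0.3012]
eef_rot: [0.0, 0.999, 0.037, 0.0]
wrist_force: [0.5, -0.1, -0.8]
opening: 0.999
```

```bash
python3 -c "
from h import *
to([.6722,.0949,.219],YAW)
a=camera('scene');cv2.imwrite('pics/s1.png',cv2.resize(a[130:290,190:390],None,fx=3.5,fy=3.5,interpolation=2))"
```

```text
t 3.1 pos [0.6726 0.0911 0.3012] ang 0.0733 F [ 0.5 -0.1 -0.8] op 0.999 q6 1.46
 inc [-0.0008 -0.0154  0.3287] turn -0.0018
```

View pics/s1.png

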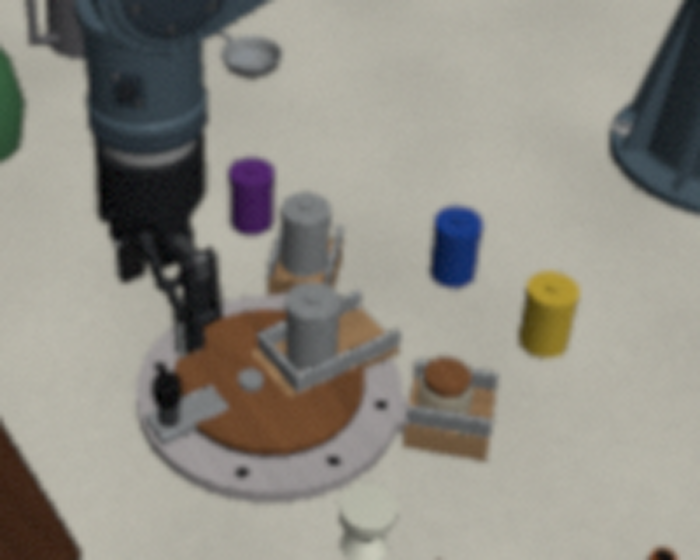

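The gripper is above the knob, with the fingers straddling it tangentially. The knob shows at crop (167,390). Descending now.

>>> drive_tool --increments '[[[0,-0.015,0.04],0],[[0,-0.015,0.1],0],[[0,-0.015,0.16],0],[[0,-0.015,0.22],0],[[0,-0.015,0.27],0],[[0,-0.015,0.31],0],[[0,-0.015,0.329],0],[[0,-0.015,0.329],0]]'

```text
time_s: 4.15
eef_pos: [0.6725, 0.0959, 0.2177]
eef_rot: [-0.0, 0.999, 0.037, -0.0]
wrist_force: [0.2, 0.3, 0.6]
opening: 1.002
```

```bash
python3 -c "
from h import *
to([.6722,.0949,.219],YAW)"
```

```text
t 4.15 pos [0.6725 0.0959 0.2177] ang 0.0741 F [0.2 0.3 0.6] op 1.002 q6 1.46
 inc [-0.0015  0.0038 -0.0051] turn -0.0013
```

>>> drive_tool --increments '[[[0,0.004,-0.005],0],[[0,0.004,-0.005],0],[[0,0.004,-0.005],0],[[0,0.004,-0.005],0],[[0,0.004,-0.005],0],[[0,0.004,-0.005],0],[[0,0.004,-0.005],0],[[0,0.004,-0.005],0]]' --claw 1

```text
time_s: 5.15
eef_pos: [0.6727, 0.0949, 0.2197]
eef_rot: [-0.0, 0.999, 0.037, 0.0]
wrist_force: [-1.6, 0.2, 5.2]
opening: 0.261
```

```bash
python3 -c "
from h import *
to([.6722,.0949,.219],YAW)
a=camera('scene');cv2.imwrite('pics/s2.png',cv2.resize(a[190:290,200:340],None,fx=5,fy=5,interpolation=2))"
```

```text
t 5.15 pos [0.6727 0.0949 0.2197] ang 0.0741 F [-1.6  0.2  5.2] op 0.261 q6 1.46
 inc [-0.0021  0.      0.0029] turn -0.0013
```

View pics/s2.png

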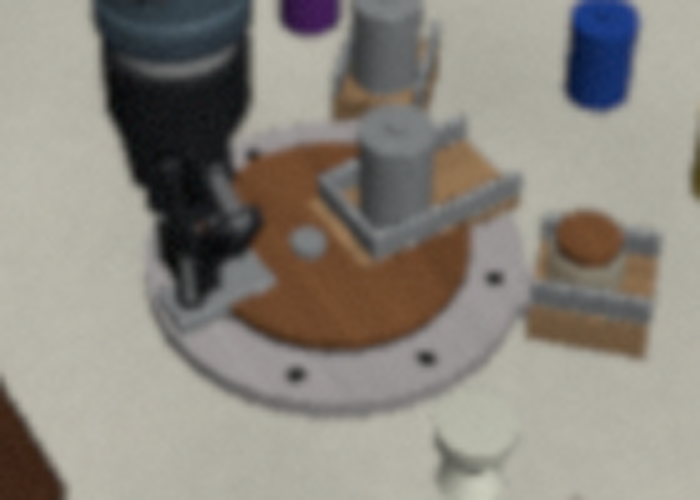

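The fingers hold the knob (opening 0.26). Next I draw the pin 16 mm.

>>> drive_tool --increments '[[[0,0,-0.01],0],[[0,0,-0.02],0],[[0,0,-0.03],0],[[0,0,-0.04],0],[[0,0,-0.05],0],[[0,0,-0.06],0],[[0,0,-0.064],0],[[0,0,-0.064],0]]'

```text
time_s: 6.2
eef_pos: [0.6726, 0.0949, 0.2352]
eef_rot: [-0.0, 0.999, 0.037, 0.0]
wrist_force: [5.5, 0.8, -8.0]
opening: 0.26
```

```bash
python3 - <<'E'
from h import *
to([.6722,.0949,.235],YAW)
o=get_obs(); r=rot(o["eef_rot"]); x=r.apply([1,0,0]); a=np.arctan2(x[1],x[0]); p=o["eef_pos"][:2]-C
print("r,ang",np.hypot(*p),np.arctan2(p[1],p[0]))
# arc of radius .095 from current cmd, in tool axes, 16 rows in two calls of pi/8
for h in (0,):
  for s in np.linspace(0,np.pi/8,9)[1:]:
    d=.095*np.array([np.cos(s)-1,np.sin(s)]) # radial,tangential(ccw); tool x radial, tool y = -tangential
    print([round(d[0]/.25,4),round(-d[1]/.25,4)],round(-s/(np.pi/2),4))
E
```

```text
t 6.2 pos [0.6726 0.0949 0.2352] ang 0.074 F [ 5.5  0.8 -8. ] op 0.26 q6 1.46
 inc [-0.0014 -0.0002  0.0006] turn -0.0014
r,ang 0.09532476941768467 0.07532820532826912
[np.float64(-0.0005), np.float64(-0.0186)] -0.0312
[np.float64(-0.0018), np.float64(-0.0372)] -0.0625
[np.float64(-0.0041), np.float64(-0.0558)] -0.0938
[np.float64(-0.0073), np.float64(-0.0741)] -0.125
[np.float64(-0.0114), np.float64(-0.0923)] -0.1562
[np.float64(-0.0164), np.float64(-0.1103)] -0.1875
[np.float64(-0.0222), np.float64(-0.128)] -0.2188
[np.float64(-0.0289), np.float64(-0.1454)] -0.25
```

>>> drive_tool --increments '[[[-0.0005,-0.0186,0],-0.0312],[[-0.0018,-0.0372,0],-0.0625],[[-0.0041,-0.0558,0],-0.0938],[[-0.0073,-0.0741,0],-0.125],[[-0.0114,-0.0923,0],-0.1562],[[-0.0164,-0.1103,0],-0.1875],[[-0.0222,-0.128,0],-0.2188],[[-0.0289,-0.1454,0],-0.25]]'

```text
time_s: 7.2
eef_pos: [0.6626, 0.1308, 0.235]
eef_rot: [-0.0, 0.973, 0.232, -0.0]
wrist_force: [5.3, 2.3, -7.9]
opening: 0.252
```

>>> drive_tool --increments '[[[-0.0005,-0.0186,0],-0.0312],[[-0.0018,-0.0372,0],-0.0625],[[-0.0041,-0.0558,0],-0.0938],[[-0.0073,-0.0741,0],-0.125],[[-0.0114,-0.0923,0],-0.1562],[[-0.0164,-0.1103,0],-0.1875],[[-0.0222,-0.128,0],-0.2188],[[-0.0289,-0.1454,0],-0.25]]'

```text
time_s: 8.2
eef_pos: [0.6396, 0.1601, 0.2349]
eef_rot: [-0.0, 0.909, 0.418, -0.0]
wrist_force: [4.0, 2.5, -7.8]
opening: 0.259
```

```bash
python3 -c "
from h import *
a=YAW+np.pi/4
to(np.r_[C+.095*np.array([np.cos(a),np.sin(a)]),.235],a)
p=get_obs()['eef_pos'][:2]-C; print(np.hypot(*p),np.arctan2(p[1],p[0])-a)"
```

```text
t 8.2 pos [0.6396 0.1601 0.2349] ang 0.8615 F [ 4.   2.5 -7.8] op 0.259 q6 0.77
 inc [-0.0015  0.0003 -0.0002] turn -0.0001
0.09538584245398346 0.0008074914694836677
```

Position is at +45° within 1 mrad. Lowering the pin.

>>> drive_tool --increments '[[[0,0,0.01],0],[[0,0,0.02],0],[[0,0,0.03],0],[[0,0,0.04],0],[[0,0,0.05],0],[[0,0,0.06],0],[[0,0,0.062],0],[[0,0,0.062],0]]'

```text
time_s: 9.2
eef_pos: [0.64, 0.1598, 0.2199]
eef_rot: [0.0, 0.909, 0.417, 0.0]
wrist_force: [1.4, 2.5, -4.0]
opening: 0.257
```

```bash
python3 -c "
from h import *
a=YAW+np.pi/4
to(np.r_[C+.095*np.array([np.cos(a),np.sin(a)]),.219],a)"
```

```text
t 9.2 pos [0.64   0.1598 0.2199] ang 0.8594 F [ 1.4  2.5 -4. ] op 0.257 q6 0.78
 inc [-0.0015 -0.0019  0.0036] turn -0.0014
```

>>> drive_tool --increments '[[[0,0,0],0],[[0,0,0],0],[[0,0,0],0],[[0,0,0],0],[[0,0,-0.1],0],[[0,0,-0.25],0],[[0,0,-0.4],0],[[0,0,-0.45],0]]' --claw 0.4

```text
time_s: 10.2
eef_pos: [0.6406, 0.1599, 0.3352]
eef_rot: [0.001, 0.909, 0.417, 0.002]
wrist_force: [0.5, -0.4, -0.2]
opening: 0.603
```

```bash
python3 -c "
from h import *
# pusher start: closed fingers behind waiting tin on chute line
a=YAW-3*np.pi/4
to(np.r_[C+.20*np.array([np.cos(a),np.sin(a)]),.33],YAW+np.pi/4)
a=camera('scene');cv2.imwrite('pics/s3.png',cv2.resize(a[170:290,200:350],None,fx=5,fy=5,interpolation=2))"
```

```text
t 10.2 pos [0.6406 0.1599 0.3352] ang 0.8595 F [ 0.5 -0.4 -0.2] op 0.603 q6 0.78
 inc [-1.1836 -0.0013  0.017 ] turn -0.0013
```

View pics/s3.png

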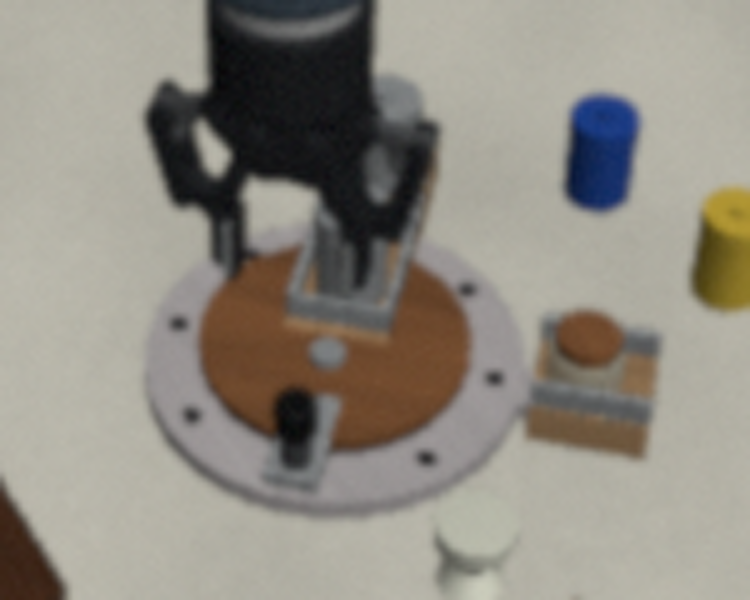

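The knob stands low at crop (297,412) on the hole at +45°, and the lane lines up with the right chute. I'll check the knob height numerically, plus the purple tin's clearance.

```bash
python3 - <<'E'
from h import *
I=cv2.imread("pics/s3.png"); I=cv2.resize(I,(150,120),interpolation=cv2.INTER_AREA)
m=(I.max(2)<40).astype(np.uint8); n,l,s,c=cv2.connectedComponentsWithStats(m)
for i in range(1,n):
    if s[i,4]>20: print(s[i],c[i]+[200,170])
a=YAW+np.pi/4
for h in(.062,.067,.072): print(h,proj("scene",np.r_[C+.095*np.array([np.cos(a),np.sin(a)]),h]))
im=cv2.imread("pics/top0.png");hs=cv2.cvtColor(im,40)
m=cv2.inRange(hs,(125,90,30),(165,255,255)); n,l,s,c=cv2.connectedComponentsWithStats(m); i=1+s[1:,4].argmax()
p=ray("top",c[i],.06)[:2]-C; b=YAW-3*np.pi/4; u=np.array([np.cos(b),np.sin(b)])
print("purple",p+C,"radial",p@u,"tang",p@[-u[1],u[0]])
E
```

```text
[  30    0   55   55 1217] [257.77978636 195.46425637]
[55 78  8 13 66] [258.31818182 253.51515152]
0.062 [258.65370135 252.05174349]
0.067 [258.64270827 250.78669684]
0.072 [258.63164227 249.51325726]
purple [ 0.48166252 -0.12451862] radial 0.22346118222095113 tang 0.06547261200269947
```

>>> drive_tool --increments '[[[-0.08,0,0],0],[[-0.2,0,0],0],[[-0.34,0,0],0],[[-0.48,0,0],0],[[-0.62,0,0],0],[[-0.76,0,0],0],[[-0.9,0,0],0],[[-1,0,0],0]]' --claw 1

```text
time_s: 11.25
eef_pos: [0.4751, -0.0303, 0.3304]
eef_rot: [-0.001, 0.909, 0.416, -0.001]
wrist_force: [0.2, -0.1, 0.3]
opening: 0.001
```

```bash
python3 -c "
from h import *
a=YAW-3*np.pi/4
to(np.r_[C+.20*np.array([np.cos(a),np.sin(a)]),.223],YAW+np.pi/4)"
```

```text
t 11.25 pos [ 0.4751 -0.0303  0.3304] ang 0.8588 F [ 0.2 -0.1  0.3] op 0.001 q6 0.4
 inc [-0.1746  0.005   0.43  ] turn -0.0018
```

>>> drive_tool --increments '[[[-0.1,0.004,0],0],[[-0.165,0.004,0],0],[[-0.165,0.004,0.06],0],[[-0.165,0.004,0.15],0],[[-0.165,0.004,0.25],0],[[-0.165,0.004,0.35],0],[[-0.165,0.004,0.42],0],[[-0.165,0.004,0.43],0]]'

```text
time_s: 12.25
eef_pos: [0.4497, -0.0605, 0.2224]
eef_rot: [-0.002, 0.909, 0.417, -0.001]
wrist_force: [0.3, -0.4, 0.4]
opening: -0.002
```

```bash
python3 -c "
from h import *
a=YAW-3*np.pi/4
to(np.r_[C+.116*np.array([np.cos(a),np.sin(a)]),.223],YAW+np.pi/4)
a=camera('scene');cv2.imwrite('pics/s4.png',cv2.resize(a[140:280,200:350],None,fx=4,fy=4,interpolation=2))"
```

```text
t 12.25 pos [ 0.4497 -0.0605  0.2224] ang 0.86 F [ 0.3 -0.4  0.4] op -0.002 q6 0.31
 inc [ 0.3188  0.0012 -0.0026] turn -0.001
```

View pics/s4.png

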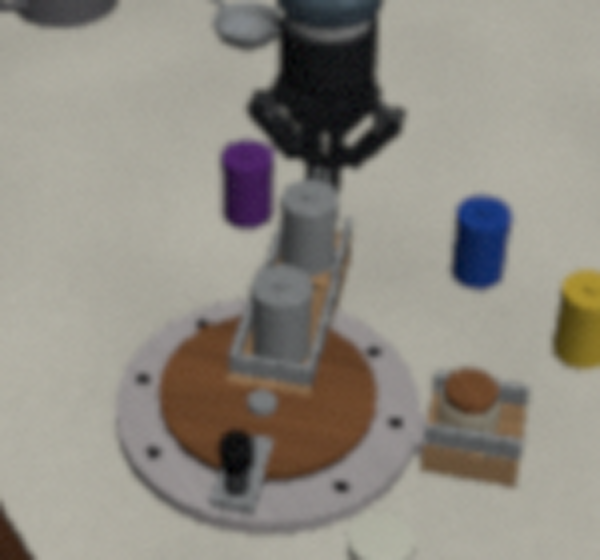

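The closed fingers stand behind the waiting tin (crop (322,180)), the chute and lane line up, and both tins are upright. Starting the push.

>>> drive_tool --increments '[[[0.03,0.001,0],0],[[0.06,0.001,0],0],[[0.09,0.001,0],0],[[0.12,0.001,0],0],[[0.15,0.001,0],0],[[0.18,0.001,0],0],[[0.21,0.001,0],0],[[0.23,0.001,0],0]]'

```text
time_s: 13.3
eef_pos: [0.4885, -0.0177, 0.2246]
eef_rot: [-0.0, 0.909, 0.417, -0.0]
wrist_force: [-0.9, -0.9, 1.6]
opening: -0.004
```

>>> drive_tool --increments '[[[0.006,0,0],0],[[0.012,0,0],0],[[0.018,0,0],0],[[0.024,0,0],0],[[0.03,0,0],0],[[0.036,0,0],0],[[0.042,0,0],0],[[0.048,0,0],0]]'

```text
time_s: 14.3
eef_pos: [0.4961, -0.0089, 0.2247]
eef_rot: [-0.0, 0.909, 0.417, 0.0]
wrist_force: [-0.5, 0.6, 0.6]
opening: -0.001
```

```bash
python3 -c "
from h import *
a=YAW-3*np.pi/4
to(np.r_[C+.116*np.array([np.cos(a),np.sin(a)]),.223],YAW+np.pi/4)
a=camera('scene');cv2.imwrite('pics/s5.png',cv2.resize(a[170:280,210:330],None,fx=5,fy=5,interpolation=2))"
```

```text
t 14.3 pos [ 0.4961 -0.0089  0.2247] ang 0.8594 F [-0.5  0.6  0.6] op -0.001 q6 0.45
 inc [ 0.0412 -0.0047  0.0068] turn -0.0014
```

View pics/s5.png

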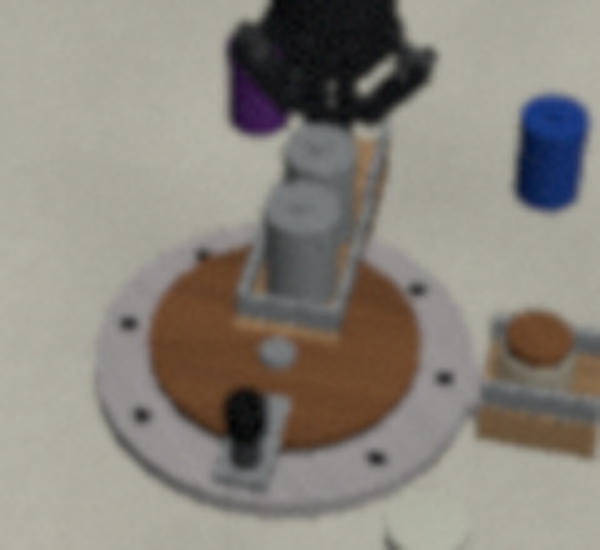

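The tin is moving and upright, with about 8 mm of gap left. I'll creep the rest of the way.

>>> drive_tool --increments '[[[0.004,0,0],0],[[0.008,0,0],0],[[0.012,0,0],0],[[0.016,0,0],0],[[0.02,0,0],0],[[0.024,0,0],0],[[0.028,0,0],0],[[0.03,0,0],0]]'

```text
time_s: 15.35
eef_pos: [0.501, -0.0033, 0.2247]
eef_rot: [-0.0, 0.909, 0.417, 0.0]
wrist_force: [-0.8, -1.0, -0.7]
opening: 0.002
```

>>> drive_tool --increments '[[[0.001,0,0],0],[[0.003,0,0],0],[[0.004,0,0],0],[[0.006,0,0],0],[[0.007,0,0],0],[[0.008,0,0],0],[[0.008,0,0],0],[[0.008,0,0],0]]'

```text
time_s: 16.35
eef_pos: [0.5022, -0.0018, 0.2247]
eef_rot: [-0.0, 0.909, 0.417, -0.0]
wrist_force: [-1.5, -1.9, 0.1]
opening: -0.001
```

```bash
cat > gap.py <<'E'
from h import *
a=YAW-3*np.pi/4
to(np.r_[C+.116*np.array([np.cos(a),np.sin(a)]),.223],YAW+np.pi/4)
p=get_obs()['eef_pos'][:2]-C; print("r",np.hypot(*p))
import sys
im=camera('scene');cv2.imwrite(f'pics/{sys.argv[1]}.png',cv2.resize(im[170:280,210:330],None,fx=5,fy=5,interpolation=2))
E
python3 gap.py s6
```

```text
t 16.35 pos [ 0.5022 -0.0018  0.2247] ang 0.8594 F [-1.5 -1.9  0.1] op -0.001 q6 0.47
 inc [ 0.0038 -0.0047  0.0066] turn -0.0014
r 0.11694913099545713
```

View pics/s6.png

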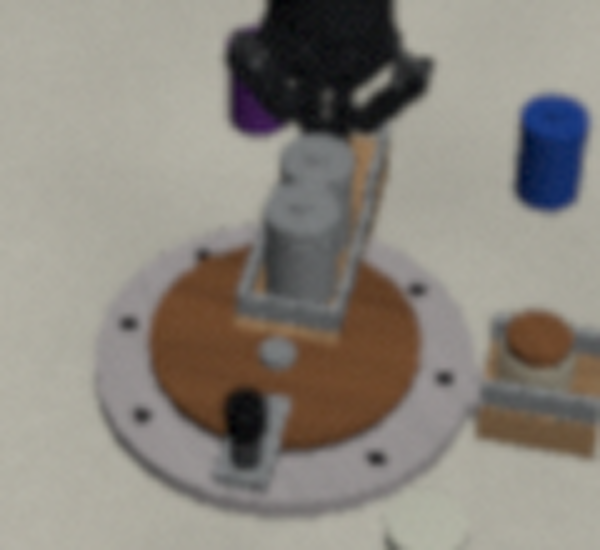

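```bash
python3 -c "
from h import *
for p in((315,157),(302,208)):
    q=ray('scene',(210+p[0]/5-.4,170+p[1]/5-.4),.092)[:2]-C; print(np.hypot(*q))"
```

```text
0.08234108514331333
0.036732903665929274
```

>>> drive_tool --increments '[[[0.001,0,0],0],[[0.002,0,0],0],[[0.003,0,0],0],[[0.004,0,0],0],[[0.005,0,0],0],[[0.006,0,0],0],[[0.006,0,0],0],[[0.006,0,0],0]]'

```text
time_s: 17.4
eef_pos: [0.5033, -0.0006, 0.2247]
eef_rot: [-0.0, 0.909, 0.417, 0.0]
wrist_force: [-0.6, -0.8, -1.0]
opening: 0.001
```

>>> drive_tool --increments '[[[0.001,0,0],0],[[0.002,0,0],0],[[0.003,0,0],0],[[0.004,0,0],0],[[0.005,0,0],0],[[0.006,0,0],0],[[0.006,0,0],0],[[0.006,0,0],0]]'

```text
time_s: 18.4
eef_pos: [0.5042, 0.0005, 0.2247]
eef_rot: [-0.0, 0.909, 0.417, 0.0]
wrist_force: [-1.2, -0.7, -0.7]
opening: -0.0
```

```bash
python3 -c "
from h import *
o=get_obs();print(o['wrist_force'].round(1),np.hypot(*(o['eef_pos'][:2]-C)))
im=camera('scene');cv2.imwrite('pics/s7.png',cv2.resize(im[180:235,240:310],None,fx=10,fy=10,interpolation=2))"
```

```text
[-1.2 -0.7 -0.7] 0.11388747627550062
```

View pics/s7.png

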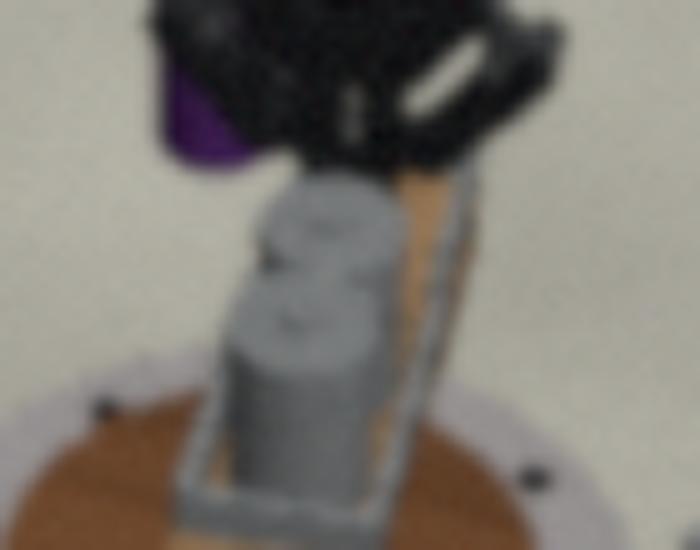

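The rims overlap with no gap visible, so the tins are in contact (buttons at crop (322,228) and (293,322)). Backing off.

>>> drive_tool --increments '[[[-0.02,0,0],0],[[-0.06,0,0],0],[[-0.12,0,0],0],[[-0.2,0,0],0],[[-0.28,0,0],0],[[-0.32,0,-0.08],0],[[-0.32,0,-0.3],0],[[-0.32,0,-0.5],0]]'

```text
time_s: 19.45
eef_pos: [0.4511, -0.0608, 0.351]
eef_rot: [-0.0, 0.909, 0.416, -0.0]
wrist_force: [1.0, -0.4, 0.4]
opening: 0.001
```

>>> drive_tool --increments '[[[-0.04,0.06,-0.1],0],[[-0.1,0.15,-0.2],0],[[-0.15,0.3,-0.3],0],[[-0.2,0.45,-0.3],0],[[-0.25,0.6,-0.3],0],[[-0.3,0.75,-0.3],0],[[-0.35,0.85,-0.3],0],[[-0.35,0.85,-0.3],0]]'

```text
time_s: 20.45
eef_pos: [0.5552, -0.2674, 0.424]
eef_rot: [-0.0, 0.91, 0.415, -0.0]
wrist_force: [-0.3, 0.6, -0.4]
opening: -0.003
```

```bash
python3 - <<'E'
from h import *
o=get_obs();print(o['time_s'],o['eef_pos'],o['wrist_force'].round(1))
t=camera("top"); s=camera("scene")
a=cv2.resize(t[115:225,130:280],(750,550),interpolation=2)
b=cv2.resize(s[180:270,210:340],None,fx=5,fy=5,interpolation=2)
cv2.imwrite("pics/f.png",np.vstack([cv2.resize(a,(409,300)),cv2.resize(b,(433,300))[:,:409]]))
m=(s.max(2)<40).astype(np.uint8); n,l,st,c=cv2.connectedComponentsWithStats(m[235:270,245:275]); print("knob",st[1:],c[1:]+[245,235])
E
```

```text
20.45 [ 0.5551976  -0.26743503  0.42399634] [-0.3  0.6 -0.4]
knob [[10 13  8 15 78]] [[258.35897436 253.75641026]]
```

View pics/f.png

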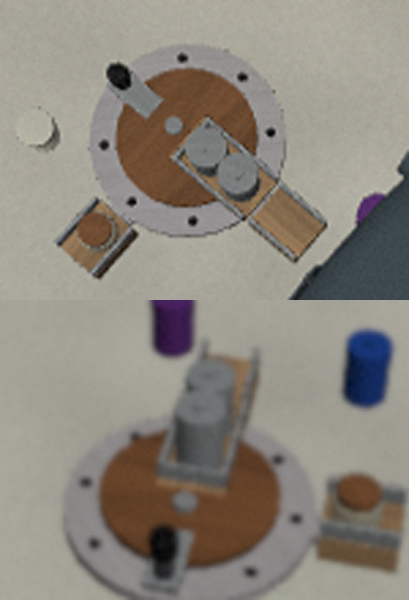

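```bash
python3 -c "
from bench import *
print(hand_in())"
```

```text
the job is handed in; nothing more can be done
None
```

The job is done and handed in at about 20.5 s on the robot's clock, against the limit of 51 s.

- **Carousel:** I drew the pin about 16 mm by its knob, swung the carousel 45° to face the right chute where the steel tin waited, and lowered the pin into that hole.
- **Tin:** I slid the waiting tin along the chute with the closed fingers, without lifting it. It met the lane tin and pushed it a couple of millimetres towards its stop. I then backed the arm clear.

**Last checks:**
- **Pin:** the knob's image height matches its starting "home" offset within 0.2 px, and the spring force just before release was 4 N. Both agree with a fully seated pin. An earlier check of the knob, on a resized crop, was 0.4 px off.
- **Alignment:** the lane lines up with the right chute.
- **Tins:** both stand upright and touch in the top and side views. The last numeric spacing was 45.6 mm for 45 mm rims, taken before the final 3 mm of pushing. I never felt the hard stop through the force reading, so contact rests on the pictures and the geometry.
- **Other items:** in the final pictures the jar, egg cup, purple tin and blue tin look undisturbed. The other bystanders were outside those crops and not checked again.

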